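# Shut and level the drawer cabinet, and keep the spirit level pressed on it

### The arm

A 6-joint arm with a two-finger parallel gripper is mounted at the origin on the work surface; the furniture and walls round the work are solid. World frame = base frame: x ahead of the robot, y to its left, z up, the work surface at z = 0. Lengths are in m, angles in degrees, forces in N, time in s.
With the tool pointing down it reaches from about 0.375 to 0.9 m from the base axis. Payload 3.1 kg.
Tool frame: the origin (TCP) lies on the centre line of the jaws, within the pads' length; the fingertips stand 17 mm ahead of it and the grasp point (between the pads) lies 2 mm behind it; z points along the fingers, y is the line along which they close (so a half turn about z gives the same grasp; the last joint's range is limited). The gripper opens to 87 mm and grips with 3 to 60 N. Pads are 19 mm wide; open, the fingers measure 117 mm over their backs; the gripper's body (75 mm by 190 mm) begins 51 mm behind the grasp point.
Start: joints at [53.486, 30.224, 82.088, -0, 67.689, -10.227], TCP at [0.277, 0.56, 0.24] pointing down, gripper open.
Joint ranges: [-176.69, 176.69], [-43.24, 126.21], [12.49, 139.97], [-82, 262], [0, 151.66], [-163.58, 163.58]. Speed limits (degrees/s): [159.86, 159.86, 180, 180, 180, 180].

### API

Orientations are given as a 3x3 rotation matrix whose columns are the frame's x, y, z axes.
In Python, from rig import bot, imaging, finder gives the robot as it stands. The module is installed in compiled form; this text tells all that it offers.
- The arm moves only by the tool play_rows, never from a script. Its argument "motion" is a list that holds one entry, the list of rows, each a list of 6 numbers: the shift along the tool's x, y, z in m, then the turn, a rotation vector about the tool's x, y, z in degrees. In form: [[[dx, dy, dz, wx, wy, wz], ...]]. A call has 1 to 8 rows; each row is the pose to reach, as a shift and turn from the pose commanded when the call began, along the tool's axes at that moment; what a row does not reach only later rows make up. A row lasts 1/12 s, in which the tool goes at most 41.7 mm and 7.16 degrees, less where a joint would pass 70% of its speed; a pose out of reach is approached as far as the arm can. A call with a gripper value outside its range is refused whole. "fingers" is the finger opening in m, from 0 to 0.087, set as the call begins (left out, the last holds). The fingers move at their own pace and stop on an object; the grip force is fixed at half the most. Time passes only in rows, so rows that repeat a pose let the fingers close. It gives the time, the measured TCP pose, the force, the opening and the grip force at its end, in the units of the state.
- bot.read_state(): the state, without advancing time (a new reading comes with each control period).
- imaging.capture(name): name is "scene" or "side" or "wrist"; returns a dict with "frame" (420x560x3 uint8, red, green, blue), "camera_matrix" (3x3 intrinsics, pixels), "k1" (the pictures are not rectified: a ray, as slopes to the right and down, at radius r is drawn at 1 + k1 r^2 times it, then the intrinsics apply), "R" (3x3) and "t" (3): a world point X has camera coordinates R X + t. Camera axes: x right, y down, z forward; pixel columns grow to the right and rows downward; lengths in m; the calibration is good to about 2 mm. A picture is of the moment at which its call begins. There is no depth.
- bot.hand_in(): hands the job in; it is judged then, once.
Trained networks look in the newest picture that a camera, given by its name, has taken for a name from the list of things; names that differ only in an ending like _2 or _b are one class to them, and where a whole thing is asked for, a point or a joint stands for the part that bears it (a point fixed in the world has none). Each returns a list of dicts, best first, with "confidence" (0 to 1); they miss things now and then, are a little off and sometimes report something else, mostly with a low value. They report only what shows in the picture. A call takes as long as a camera call. They do not tell look-alikes from the thing itself.
- finder.recognise(camera, name): "at" ([x, y, z] in m, in world coordinates, good to about 4 mm: the middle of the surface that is visible of it).
- finder.outline_of(camera, name): "pixels" (420x560 bool, what is visible of it).
The state is a dict: "time_s": time; "joint_positions": joint angles; "qvel": joint speeds; "tau": joint torques, N m; "position": TCP position; "tcp_rot": TCP orientation; "force": force on the tool from outside, world axes, zero at the start; "moment": the same for the moment, N m; "opening": opening from 0.0 (shut) to 1.0 (fully open); "grasp_force": force on a finger pad.
Only numpy, scipy, OpenCV 4.12 (cv2) and the standard library are available. Lean on these libraries where they do the work, as an engineer would, in place of code of your own. Each camera call takes 0.05 s, during which the arm holds its last target. There are 200 camera calls.

### The job

Push the loaded drawer of the small blue bench cabinet fully shut, then lay the yellow spirit level flat on the middle of the cabinet's top, along its width, and let go of it. Then turn the red wing knob of the levelling foot until the bubble stands between the two black lines, let go of the knob, and finish while pressing the level down onto the cabinet with a light steady push of about a kilogram, bubble still centred: keep pressing, do not let go at the end. Leave the tape measure, the tin and the bit box where they are.

Things in the scene. Friction and masses are not known exactly. Their poses are not given: they have to be found in the camera images.
- cabinet: blue steel drawer cabinet, body 130 (x) x 220 (y) mm, top 83 mm above the table; fixed in place, it only rocks about its two right-hand feet. Origin: on that axis, 10 mm up, mid depth, 100 mm to the -y side of the cabinet's middle. x to its back (drawer front looks to -x), y to its levelling foot, z up. At the start the +y end is too low, by up to 8 mm
- cabinet_top (a point): centre of the cabinet's flat top face (130 x 220 mm, nothing stands on it)
- drawer (a joint): the cabinet's single grey-fronted drawer, holding bolts: 0 = fully shut, value = how far it is pulled out in m (toward the cabinet's -x), 0.07 at most; it slides with about 1.5 N friction and stays where it is left
- drawer_pull (a point): middle of the outer face of the drawer's aluminium pull, a bar 90 mm wide (y) and 10 mm high that stands 14 mm proud of the drawer front, about 58 mm above the table; the drawer front is 206 mm wide and reaches from about 25 to 75 mm above the table; pushing the pull or the front shuts the drawer
- foot_knob (a joint): turn of the red wing knob, rad: positive = clockwise from above, which raises the +y end of the cabinet, 0.024 rad of tilt per rad. Starts between -1.4 and -0.6; level at 0; stops at -1.7 and 1.7; stays where it is left (friction 0.08 Nm). At 0 the wing points along the cabinet's x, at q it is turned q clockwise from there
- foot_grip (a point): point on the knob's axis for the gripper's centre point, 4 mm below the knob's top and about 93 mm above the table: the wing is a bar 48 mm long, 14 mm thick, 28 mm high; 24 mm below this point it stands on a black disc of 32 mm diameter that the fingertips must stay clear of; bracket 150 mm to the +y side of the cabinet's middle
- level: yellow spirit level, 160 (its y) x 24 (its x) mm, 36 mm high, with a raised green vial holder in the middle (72 mm long, 45 mm high, end blocks at 38 mm from the middle); 0.25 kg; origin at the middle of its underside, z up; lies loose on the table. Grip it across its 24 mm width
- press_plus (a point): grey press pad on the flat top of the level, 57 mm from its middle to its +y end, pad 16 x 24 mm, 36 mm above the level's underside
- press_minus (a point): the same pad at the level's -y end
- bubble (a joint): place of the pale bubble in the vial along the level's +y, in m: 0 = centred; it drifts to the higher end, about 10 mm for 0.024 rad of slope, and takes about 1 s to settle. The bubble is 18 mm long; the two black lines leave 3 mm free at each of its ends when it is centred
- tape_measure: yellow tape measure, 35 x 83 x 66 mm, bystander; origin at the middle of its underside
- rivet_tin: round white tin with red lid, 85 mm diameter, 54 mm high, bystander; origin at the middle of its underside
- bit_box: green drill bit box, 46 x 76 x 26 mm, bystander; origin at the middle of its underside
Not all that is in view belongs to the job. There is more than one size of the level; the one meant has the size given above.

How it is judged (in metres and radians):
On the way, in this order (a step that is already met when the one before it is completed fails the run):
1. the drawer is fully shut (value of joint drawer below 0.004 m), for 0.2 s.
2. the level lies on the middle of the cabinet's top along its width, let go of (contact force between level and cabinet above 0.5 N and contact force between level and the arm below 0.1 N and contact force between level and the fingers below 0.1 N and angle between the y axis of level and the y axis of cabinet, either way round below 0.15 rad and angle between the z axis of level and the z axis of cabinet, either way round below 0.03 rad and horizontal distance between level and cabinet_top below 0.06 m), for 0.3 s.
3. the knob has been turned so that the cabinet is level, with the bubble between the lines, and the knob is let go of (value of joint foot_knob between -0.4 and 0.4 rad and value of joint bubble between -0.0033 and 0.0033 m and contact force between level and cabinet above 0.5 N and contact force between cabinet and the fingers below 0.1 N), for 0.3 s.
At the end, for the whole second after the job is handed in: fingers press the level: it bears on the cabinet with 6 to 30 N, flat (0.03 rad), along its width (0.15 rad), within 60 mm of the middle of the top; bubble within 3.3 mm of centre; drawer shut within 5 mm; fingers clear of cabinet and knob (value of joint drawer below 0.005 m and value of joint bubble between -0.0033 and 0.0033 m and angle between the y axis of level and the y axis of cabinet, either way round below 0.15 rad and angle between the z axis of level and the z axis of cabinet, either way round below 0.03 rad and horizontal distance between level and cabinet_top below 0.06 m and contact force between level and the fingers above 2 N and contact force between level and cabinet between 6 and 30 N and contact force between cabinet and the fingers below 0.1 N and linear speed of level below 0.01 m/s); the arm keeps its last pose, push and grip.
It fails at once if the level is pressed on the cabinet with more than 45 N (contact force between level and cabinet above 45 N).
It fails at once if a bystander is shoved by more than 30 mm (distance of any of tape_measure, rivet_tin, bit_box from where it was at the start of the episode above 0.03 m).
It also fails if it takes over 72 s, if anything falls off the work surface, if the arm or the gripper's body presses on something with over 40 N, if the wrist force passes 120 N, or if a joint passes its speed limit or range.

## Working session

There is one attempt and no reset: what is moved stays moved. The work goes in short steps, Python scripts to look and compute and a tool call to move; the robot and the scene stay as the last step left them, time stands still between calls to the robot, and variables do not carry over. Pictures are saved under pics/ and viewed, at most 10 in all, crops included, and the job is handed in when it is done.

Besides the shell and the picture viewer there is one more tool, called after ">>>" as a command line: name --argument value ..., lists and objects as JSON in quotes. play_rows: Moves the arm, as the interface text tells. Its arguments: {"type":"object","properties":{"motion":{"type":"array"},"fingers":{"type":"number"}},"required":["motion"]}

```bash
mkdir -p pics
cat > h.py <<'E'
import numpy as np, cv2
from rig import bot, imaging, finder
def proj(c,X):
    p=c["R"]@np.array(X,float)+c["t"]; s=p[:2]/p[2]; s=s*(1+c["k1"]*(s@s)); K=c["camera_matrix"]
    return K[:2,:2]@s+K[:2,2]
def ray(c,uv):
    K=c["camera_matrix"]; d=np.linalg.solve(K[:2,:2],np.array(uv,float)-K[:2,2]); s=d.copy()
    for _ in range(20): s=d/(1+c["k1"]*(s@s))
    R=c["R"]; return -R.T@c["t"], R.T@np.array([s[0],s[1],1])
def onz(c,uv,z):
    o,d=ray(c,uv); return o+d*(z-o[2])/d[2]
def save(c,name): cv2.imwrite("pics/"+name,c["frame"][:,:,::-1])
E
python3 - <<'E'
from h import *
ims=[]
for n in ["scene","side"]:
    c=imaging.capture(n); ims.append(c["frame"])
    cv2.imwrite(f"pics/{n}0.png",c["frame"][:,:,::-1])
    print(n,(-c["R"].T@c["t"]).round(3))
    for o in ["cabinet","cabinet_top","drawer_pull","foot_grip","foot_knob","level","press_plus","press_minus","tape_measure","rivet_tin","bit_box","drawer"]:
        for r in finder.recognise(n,o)[:3]:
            print(o,round(r["confidence"],2),np.round(r["at"],3),proj(c,r["at"]).round())
s=bot.read_state();print(s)
E
```

```text
scene [-0.128 -0.438  0.551]
cabinet 0.86 [0.549 0.072 0.065] [262. 199.]
cabinet 0.71 [ 0.374 -0.177  0.036] [317. 294.]
cabinet_top 0.85 [0.551 0.072 0.068] [263. 198.]
drawer_pull 0.92 [0.486 0.083 0.042] [242. 218.]
drawer_pull 0.39 [ 0.379 -0.174  0.033] [316. 293.]
drawer_pull 0.27 [0.552 0.073 0.072] [263. 196.]
foot_grip 0.43 [0.572 0.236 0.08 ] [216. 172.]
foot_knob 0.74 [0.55  0.072 0.065] [263. 199.]
foot_knob 0.5 [0.579 0.238 0.078] [217. 171.]
level 0.95 [ 0.378 -0.175  0.033] [316. 293.]
level 0.75 [ 0.249 -0.23   0.031] [305. 356.]
press_plus 0.72 [ 0.378 -0.176  0.033] [317. 294.]
press_plus 0.66 [ 0.254 -0.228  0.025] [305. 356.]
press_minus 0.95 [ 0.25  -0.232  0.027] [306. 358.]
press_minus 0.93 [ 0.379 -0.178  0.034] [319. 293.]
press_minus 0.25 [0.549 0.071 0.068] [263. 198.]
tape_measure 0.89 [ 0.726 -0.058  0.035] [347. 196.]
rivet_tin 0.74 [0.764 0.042 0.048] [319. 175.]
bit_box 0.97 [ 0.544 -0.178  0.026] [358. 251.]
bit_box 0.31 [0.487 0.083 0.044] [242. 217.]
drawer 0.59 [0.483 0.085 0.046] [241. 217.]
side [ 1.47  -0.024  0.702]
cabinet 0.79 [0.618 0.104 0
[... 888 characters left out ...]
.95358650e-05,
        6.76888795e+01, -1.02272248e+01]), 'qvel': array([ 0.08689951, -0.06947491, -0.04844943, -0.10652068,  0.03125201,
        0.03246327]), 'tau': array([ 1.06281768e-03, -4.40018606e+01, -1.76982594e+01,  6.33221143e-02,
        5.04713226e-02, -2.10857013e-05]), 'position': array([0.27676214, 0.56035533, 0.23955527]), 'tcp_rot': array([[-8.96577878e-01,  4.42886113e-01,  3.74371298e-06],
       [ 4.42886113e-01,  8.96577878e-01,  5.85796789e-06],
       [-7.62117611e-07,  6.91016291e-06, -1.00000000e+00]]), 'force': array([ 0.65143171, -0.59610982,  0.03782218]), 'moment': array([-0.05023715,  0.02096948, -0.01230958]), 'grasp_force': 0.0, 'opening': 0.9995323293525675}
```

View pics/scene0.png

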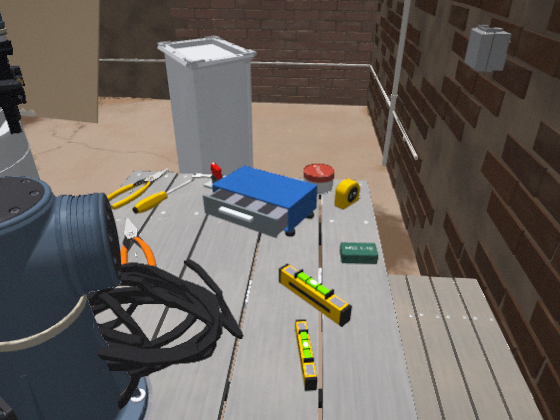

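View pics/side0.png

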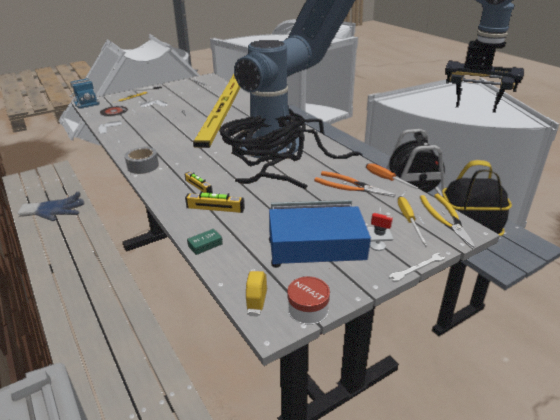

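The scene view shows the cabinet at (262,199) with its drawer open, the red knob at (216,172), and two small levels at (316,293) and (305,356). A long level also shows in the side view at (222,110). I'll measure the candidates and crop in on them.

```bash
cat >> h.py <<'E'
from scipy.optimize import minimize
def boxpts(L,W,H): return np.array([[sx*W/2,sy*L/2,z] for sx in(-1,1) for sy in(-1,1) for z in(0,H)])
def hullmask(c,P):
    m=np.zeros((420*4,560*4),np.uint8); q=np.array([proj(c,p) for p in P])*4+2
    cv2.fillConvexPoly(m,cv2.convexHull(q.round().astype(np.int32)),1); return cv2.resize(m.astype(np.float32),(560,420),interpolation=cv2.INTER_AREA)
def fit(views,x0,L,W,H,H2=None,fl=False):
    def cost(v):
        l=v[3] if fl else L
        P=boxpts(l,W,H); 
        if H2: P2=boxpts(.076*l/.16,W*.8,H2)
        a=np.radians(v[2]*100);R=np.array([[np.cos(a),-np.sin(a),0],[np.sin(a),np.cos(a),0],[0,0,1]])
        s=0
        for c,m in views:
            M=hullmask(c,P@R.T+[v[0],v[1],0])
            if H2: M=np.maximum(M,hullmask(c,P2@R.T+[v[0],v[1],0]))
            s+=1-np.minimum(M,m).sum()/np.maximum(M,m).sum()
        return s/len(views)
    n=len(x0); best=min((minimize(cost,np.array(x0)+[0,0,da,0][:n],method="Nelder-Mead",options=dict(initial_simplex=np.vstack([np.array(x0)+[0,0,da,0][:n]]+[np.array(x0)+[0,0,da,0][:n]+np.eye(n)[i]*[.01,.01,.1,.02][i] for i in range(n)]),xatol=1e-4,fatol=1e-4)) for da in(-.6,-.3,0,.3,.6,.9)),key=lambda r:r.fun)
    return best.x*np.array([1,1,100,1][:n]),best.fun
E
python3 - <<'E'
from h import *
cs={n:imaging.capture(n) for n in["scene","side"]}
def get(n,o,xy):
    c=cs[n]; best=None
    for r in finder.outline_of(n,o):
        m=r["pixels"]; v,u=np.nonzero(m); d=np.linalg.norm(np.array([u.mean(),v.mean()])-proj(c,xy))
        if d<15 and (best is None or r["confidence"]>best[0]): best=(r["confidence"],m.astype(np.float32),m.sum())
    return best
for nm,xyz in [("A",(.388,-.166,.03)),("B",(.265,-.223,.02))]:
    v=[]
    for n in cs:
        b=get(n,"level",xyz); 
        if b: v.append((cs[n],b[1])); print(nm,n,b[0],b[2])
    print(nm,fit(v,[xyz[0],xyz[1],.3,.16],.16,.024,.036,.045,True), fit(v,[xyz[0],xyz[1],.3],.16,.024,.036,.045))
def crop(n,x,y,w,h): return cv2.resize(cs[n]["frame"][y:y+h,x:x+w,::-1],(400,300),interpolation=cv2.INTER_CUBIC)
cv2.imwrite("pics/crop1.png",np.vstack([np.hstack([crop("scene",195,150,133,100),crop("side",260,190,160,120)]),np.hstack([crop("scene",250,260,180,135),crop("side",160,160,120,90)])]))
E
```

```text
A scene 0.61 1878
A side 0.83 930
A (array([  0.3884104 ,  -0.16006541, -11.42270546,   0.15769013]), np.float64(0.08529186248779297)) (array([  0.38849797,  -0.16036749, -12.38839435]), np.float64(0.08861294388771057))
B scene 0.64 925
B side 0.67 371
B (array([  0.26559427,  -0.21934885, -52.34431615,   0.10963859]), np.float64(0.25362876057624817)) (array([  0.27232228,  -0.21522474, -54.66374595]), np.float64(0.4165467917919159))
```

View pics/crop1.png

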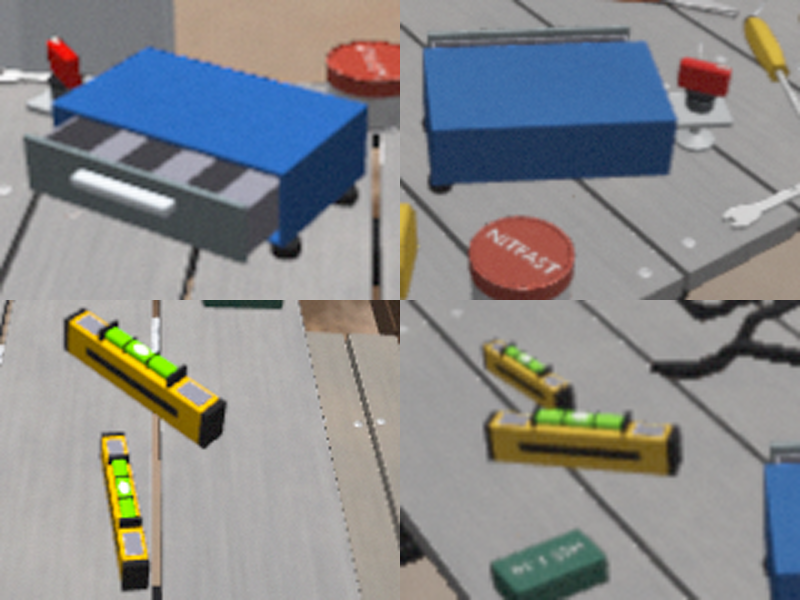

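Crop (bottom tiles): the larger level A at scene (316,293) measures about 158 mm, so it's the 160 mm one. B at (305,356) is about 110 mm, and the one at side (222,110) is far longer. I choose A. Next I fit the cabinet and knob.

```bash
cat > cab.py <<'E'
from h import *
from scipy.optimize import least_squares
def cabT(v):
    x,y,a,t=v; a=a; Rz=np.array([[np.cos(a),-np.sin(a),0],[np.sin(a),np.cos(a),0],[0,0,1]]); Rx=np.array([[1,0,0],[0,np.cos(t),-np.sin(t)],[0,np.sin(t),np.cos(t)]])
    return lambda p: Rz@Rx@np.array(p)+[x,y,.01]
E
python3 - <<'E'
from cab import *
cs={n:imaging.capture(n) for n in["scene","side"]}
obs=[("scene",(245,166),(1,1)),("scene",(317.3,185),(1,-1)),("scene",(212.7,184),(-1,1)),("scene",(288.3,209),(-1,-1)),
("side",(269.6,209.2),(-1,-1)),("side",(356.8,206.8),(-1,1)),("side",(368.8,238.8),(1,1)),("side",(272.8,242),(1,-1))]
def res(v):
    T=cabT(v); return np.concatenate([proj(cs[n],T([s[0]*.065,.1+s[1]*.11,.073]))-uv for n,uv,s in obs]+[[ (v[3]+.024)*40]])
s=least_squares(res,[.55,-.03,0,-.024]); T=cabT(s.x)
print("cab",s.x.round(4),"yaw",np.degrees(s.x[2]),"res",res(s.x).round(1)); print("top",T([0,.1,.073]).round(4)); print("knob exp",T([0,.25,.083]).round(4))
np.save("cab.npy",s.x)
# knob
vs=[]
for n in cs:
    f=cs[n]["frame"].astype(int); m=((f[:,:,0]>110)&(f[:,:,1]<70)&(f[:,:,2]<70)).astype(np.uint8)
    k,l,st,ce=cv2.connectedComponentsWithStats(m); e=proj(cs[n],T([0,.25,.075]))
    i=min(range(1,k),key=lambda i:np.linalg.norm(ce[i]-e)-.1*min(st[i,4],100)); print(n,e,ce[i],st[i]); vs.append((cs[n],(l==i).astype(np.float32)))
x0=T([0,.25,.083])
def cost(v):
    a=v[2]; R=np.array([[np.cos(a),-np.sin(a),0],[np.sin(a),np.cos(a),0],[0,0,1]]); P=boxpts(.014,.048,.028)@R.T+[v[0],v[1],.069+v[3]]
    return sum(1-np.minimum(M,m).sum()/np.maximum(M,m).sum() for c,m in vs for M in[hullmask(c,P)])
for q in np.arange(-.5,2.6,.4):
    b=np.array([x0[0],x0[1],s.x[2]+q,0]); r=minimize(cost,b,method="Nelder-Mead",options=dict(initial_simplex=np.vstack([b]+[b+np.eye(4)[i]*[.006,.006,.2,.004][i] for i in range(4)])))
    print(r.x[:2].round(4),"q",round(-(r.x[2]-s.x[2]),2),r.x[3].round(4),round(r.fun,3))
# drawer pull
for n in cs:
  for o in["drawer_pull"]:
    for r in finder.outline_of(n,o)[:2]:
        v,u=np.nonzero(r["pixels"]); print(n,o,r["confidence"],u.mean(),v.mean(),len(u))
o,d=ray(cs["scene"],(235.7,213.7)); P=onz(cs["scene"],(235.7,213.7),.055);print("pull",P)
E
```

```text
cab [ 0.5912 -0.0074  0.0218 -0.0363] yaw 1.2473142637814563 res [-0.3 -0.4  0.8 -0.2 -0.8  0.6  0.7 -1.  -1.2 -0.7  1.4  0.   1.6 -0.1
 -1.6 -1.  -0.5]
top [0.589  0.0952 0.0793]
knob exp [0.5857 0.2454 0.0839]
scene [216.86480327 170.57294447] [215.77227723 170.15841584] [211 163  10  16 101]
side [380.94630646 220.94029689] [382.04225352 217.61971831] [372 214  20  14  71]
[0.5761 0.2396] q -0.58 -0.004 1.249
[0.5821 0.2452] q -0.57 -0.0068 1.179
[0.584  0.2461] q -0.58 -0.0027 1.184
[0.582 0.246] q -0.95 -0.0035 1.056
[0.5838 0.248 ] q -0.96 -0.0058 1.059
[0.5883 0.252 ] q -0.95 -0.0075 1.083
[0.5833 0.2476] q -0.96 -0.0039 1.057
[0.5829 0.2473] q -0.93 -0.0052 1.056
scene drawer_pull 0.74 246.23509223509222 212.3170313170313 2331
scene drawer_pull 0.54 258.9846663181739 199.76720683045826 5739
side drawer_pull 0.9 310.0529661016949 204.01271186440678 472
pull [0.47664909 0.09308783 0.055     ]
```

Everything needed is measured, so I move to in front of the drawer pull with the fingers closed.

>>> play_rows --motion '[[[-0.04,-0.042,0,0,0,7],[-0.08,-0.084,0,0,0,14],[-0.11,-0.115,0,0,0,21],[-0.14,-0.147,0,0,0,28],[-0.17,-0.178,0,0,0,35],[-0.19,-0.2,0,0,0,42],[-0.2,-0.212,0,0,0,48],[-0.2,-0.212,0,0,0,50]]]' --fingers 0

```text
time_s: 2.47
position: [0.3637, 0.2758, 0.2396]
tcp_rot: [[-0.227, 0.974, -0.0], [0.974, 0.227, -0.003], [-0.003, -0.001, -1.0]]
force: [-0.3, 0.4, 0.1]
opening: 0.477
grasp_force: 0.0
```

>>> play_rows --motion '[[[-0.04,0.002,0,0,0,4],[-0.08,0.004,0,0,0,8],[-0.12,0.006,0.03,0,0,12.5],[-0.15,0.009,0.06,0,0,12.5],[-0.18,0.011,0.09,0,0,12.5],[-0.195,0.012,0.12,0,0,12.5],[-0.195,0.012,0.13,0,0,12.5],[-0.195,0.012,0.13,0,0,12.5]]]'

```text
time_s: 3.13
position: [0.4191, 0.0937, 0.1071]
tcp_rot: [[-0.018, 1.0, -0.006], [1.0, 0.018, 0.0], [0.0, -0.006, -1.0]]
force: [-0.4, 0.1, 0.1]
opening: 0.007
grasp_force: 0.0
```

Run:
```python
from h import *
s=bot.read_state(); print(s["time_s"],s["position"],s["tcp_rot"].round(3),s["force"],s["opening"])
c=imaging.capture("wrist"); save(c,"w1.png"); print((-c["R"].T@c["t"]).round(3)); c=imaging.capture("scene"); print(proj(c,s["position"]))
```

```text
3.1333 [0.41907026 0.09372067 0.10712073] [[-0.018  1.    -0.006]
 [ 1.     0.018  0.   ]
 [ 0.    -0.006 -1.   ]] [-0.37653995  0.09689498  0.10113192] 0.007137561261514346
[0.42  0.163 0.253]
[216.52125083 204.1821078 ]
```

>>> play_rows --motion '[[[0,0,0.03,0,0,0],[0,0,0.052,0,0,0],[0,0,0.052,0,0,0],[0,0.01,0.052,0,0,0],[0,0.02,0.052,0,0,0],[0,0.03,0.052,0,0,0],[0,0.035,0.052,0,0,0],[0,0.04,0.052,0,0,0]]]'

```text
time_s: 3.9
position: [0.4613, 0.0961, 0.0587]
tcp_rot: [[-0.022, 1.0, 0.002], [1.0, 0.022, -0.0], [-0.0, 0.002, -1.0]]
force: [-1.9, -1.1, 1.6]
opening: 0.007
grasp_force: 0.8
```

>>> play_rows --motion '[[[0,0.005,0,0,0,0],[0,0.01,0,0,0,0],[0,0.014,0,0,0,0],[0,0.018,0,0,0,0],[0,0.021,0,0,0,0],[0,0.024,0,0,0,0],[0,0.026,0,0,0,0],[0,0.026,0,0,0,0]]]'

```text
time_s: 4.57
position: [0.4868, 0.0965, 0.0575]
tcp_rot: [[-0.021, 1.0, 0.001], [1.0, 0.021, -0.0], [-0.0, 0.001, -1.0]]
force: [0.4, 0.3, -0.2]
opening: 0.005
grasp_force: 0.1
```

>>> play_rows --motion '[[[0,0.002,0,0,0,0],[0,0.004,0,0,0,0],[0,0.005,0,0,0,0],[0,0.006,0,0,0,0]]]'

```text
time_s: 4.9
position: [0.492, 0.0966, 0.0575]
tcp_rot: [[-0.021, 1.0, -0.0], [1.0, 0.021, 0.0], [0.0, -0.0, -1.0]]
force: [-2.8, 0.3, 0.1]
opening: 0.006
grasp_force: 0.8
```

>>> play_rows --motion '[[[0,0.001,0,0,0,0],[0,0.002,0,0,0,0],[0,0.003,0,0,0,0],[0,0.003,0,0,0,0]]]'

```text
time_s: 5.23
position: [0.4953, 0.0967, 0.0575]
tcp_rot: [[-0.021, 1.0, 0.0], [1.0, 0.021, 0.0], [0.0, 0.0, -1.0]]
force: [-1.4, -0.6, -0.6]
opening: 0.004
grasp_force: 0.5
```

>>> play_rows --motion '[[[0,0.001,0,0,0,0],[0,0.002,0,0,0,0],[0,0.003,0,0,0,0],[0,0.003,0,0,0,0]]]'

```text
time_s: 5.57
position: [0.4984, 0.0968, 0.0576]
tcp_rot: [[-0.021, 1.0, 0.001], [1.0, 0.021, 0.0], [-0.0, 0.001, -1.0]]
force: [0.3, 0.0, -0.6]
opening: 0.008
grasp_force: 0.5
```

>>> play_rows --motion '[[[0,0.001,0,0,0,0],[0,0.002,0,0,0,0],[0,0.002,0,0,0,0]]]'

```text
time_s: 5.82
position: [0.5004, 0.0968, 0.0576]
tcp_rot: [[-0.021, 1.0, 0.001], [1.0, 0.021, 0.0], [0.0, 0.001, -1.0]]
force: [-1.1, 0.6, -0.6]
opening: 0.002
grasp_force: 0.5
```

Run:
```python
from h import *
s=bot.read_state(); print(s["time_s"],s["position"],s["force"])
cs={n:imaging.capture(n) for n in["scene","side"]}
def crop(n,x,y,w,h): return cv2.resize(cs[n]["frame"][y:y+h,x:x+w,::-1],(400,300),interpolation=cv2.INTER_CUBIC)
cv2.imwrite("pics/crop2.png",np.hstack([crop("scene",195,150,133,100),crop("side",260,190,160,120)]))
```

```text
5.8167 [0.50040467 0.09680304 0.0575716 ] [-1.07490848  0.61147277 -0.59697924]
```

View pics/crop2.png

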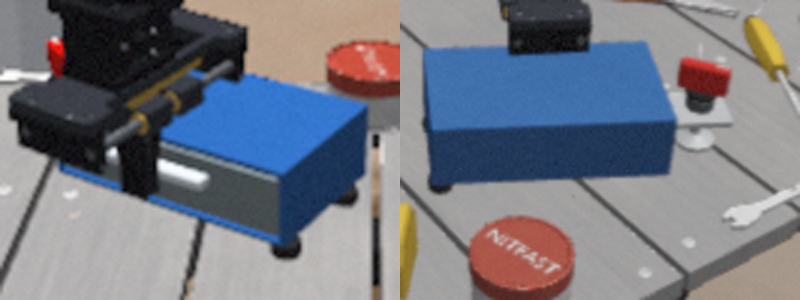

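The crop shows the drawer nearly flush with the body (front at about (230,190) in the left tile). I keep pushing gently until the force rises.

>>> play_rows --motion '[[[0,0.001,0,0,0,0],[0,0.002,0,0,0,0],[0,0.003,0,0,0,0],[0,0.003,0,0,0,0]]]'

```text
time_s: 6.25
position: [0.5007, 0.0968, 0.0575]
tcp_rot: [[-0.022, 1.0, -0.005], [1.0, 0.022, -0.0], [-0.0, -0.005, -1.0]]
force: [-6.0, -0.6, 3.6]
opening: 0.002
grasp_force: 2.8
```

>>> play_rows --motion '[[[0,0.001,0,0,0,0],[0,0.002,0,0,0,0],[0,0.002,0,0,0,0]]]'

```text
time_s: 6.5
position: [0.5007, 0.0969, 0.0574]
tcp_rot: [[-0.022, 1.0, -0.009], [1.0, 0.022, -0.0], [-0.0, -0.009, -1.0]]
force: [-8.3, -1.0, 6.1]
opening: 0.008
grasp_force: 4.2
```

The drawer is at its stop: the tool stays at 0.5007 while the force rises to 8 N. Now I retreat and go above the level.

>>> play_rows --motion '[[[0,-0.02,0,0,0,0],[0,-0.05,-0.01,0,0,0],[0,-0.08,-0.04,0,0,0],[-0.03,-0.095,-0.065,0,0,4],[-0.06,-0.105,-0.09,0,0,8],[-0.095,-0.115,-0.11,0,0,12],[-0.13,-0.12,-0.12,0,0,13],[-0.17,-0.122,-0.13,0,0,13]]]'

```text
time_s: 7.17
position: [0.3868, -0.077, 0.1892]
tcp_rot: [[0.204, 0.979, 0.004], [0.979, -0.204, -0.002], [-0.001, 0.004, -1.0]]
force: [0.8, 0.2, 0.2]
opening: 0.008
grasp_force: 0.0
```

>>> play_rows --motion '[[[-0.035,-0.008,-0.005,0,0,0],[-0.06,-0.014,-0.012,0,0,0],[-0.08,-0.018,-0.012,0,0,0],[-0.082,-0.019,-0.012,0,0,0],[-0.082,-0.019,-0.012,0,0,0]]]' --fingers 0.06

```text
time_s: 7.58
position: [0.3519, -0.1536, 0.2]
tcp_rot: [[0.208, 0.978, 0.002], [0.978, -0.208, -0.002], [-0.001, 0.003, -1.0]]
force: [-0.1, 0.2, -0.6]
opening: 0.298
grasp_force: 0.0
```

Run:
```python
from h import *
s=bot.read_state(); print(s["time_s"],s["position"],s["tcp_rot"].round(3),s["force"],s["opening"])
c=imaging.capture("wrist"); save(c,"w2.png"); print((-c["R"].T@c["t"]).round(3),(c["R"]).round(2))
v=[]
for r in finder.outline_of("wrist","level"):
    y,x=np.nonzero(r["pixels"]); print(r["confidence"],x.mean(),y.mean(),len(x),x.min(),x.max(),y.min(),y.max())
    v.append((c,r["pixels"].astype(np.float32)))
print(fit(v[:1],[.388,-.16,-.12],.16,.024,.036,.045))
```

```text
7.5833 [ 0.35186292 -0.15357478  0.19998   ] [[ 0.208  0.978  0.002]
 [ 0.978 -0.208 -0.002]
 [-0.001  0.003 -1.   ]] [-0.10192954  0.20380866 -0.57860009] 0.29758935719631846
[ 0.367 -0.085  0.345] [[ 0.98 -0.21  0.  ]
 [-0.2  -0.94  0.26]
 [-0.05 -0.25 -0.97]]
0.92 318.06915448851777 177.20511482254696 3832 302 335 110 268
0.72 235.62869198312237 240.83263009845288 711 219 255 220 267
(array([  0.38834403,  -0.16212715, -12.54064039]), np.float64(0.1888243556022644))
```

View pics/w2.png

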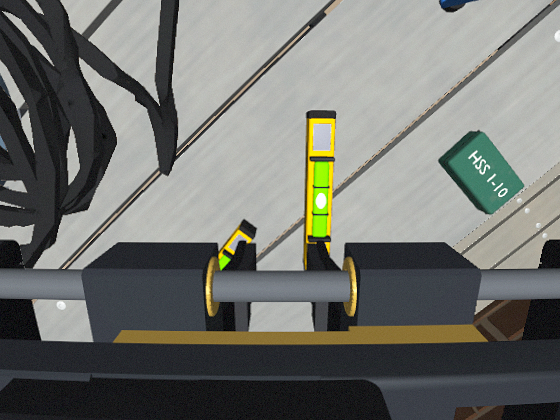

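Wrist view: level A stands upright in the picture, with its bubble at (321,200) and its far end at (321,113). It lies right of the jaw line, since I overshot to -x.

Run:
```python
from h import *
c=imaging.capture("wrist")
f=c["frame"].astype(int); 
for y in (130,150,180,220):
    r=f[y]; m=((r[:,0]>150)&(r[:,1]>110)&(r[:,2]<80))|((r[:,1]>150)&(r[:,2]<100)); x=np.nonzero(m[280:360])[0]+280; print(y,x.min(),x.max())
for uv,z in [((321,200),.042),((321,113),.036),((322,160),.045)]: print(uv,onz(c,uv,z).round(4))
p=onz(c,(321,113),.036); print("centre from end", p[:2]-.08*np.array([.2125,.977]))
```

```text
130 310 335
150 310 334
180 309 333
220 307 331
(321, 200) [ 0.389  -0.1607  0.042 ]
(321, 113) [ 0.4035 -0.084   0.036 ]
(322, 160) [ 0.3961 -0.1241  0.045 ]
centre from end [ 0.38648327 -0.16219041]
```

>>> play_rows --motion '[[[0,0.018,0.02,0,0,0],[0,0.037,0.05,0,0,0],[0,0.037,0.085,0,0,0],[0,0.037,0.12,0,0,0],[0,0.037,0.145,0,0,0],[0,0.037,0.165,0,0,0],[0,0.037,0.176,0,0,0],[0,0.037,0.176,0,0,0]]]'

```text
time_s: 8.4
position: [0.3871, -0.1577, 0.0213]
tcp_rot: [[0.202, 0.979, -0.004], [0.979, -0.202, 0.003], [0.002, -0.004, -1.0]]
force: [0.8, 0.2, 0.5]
opening: 0.687
grasp_force: 0.0
```

>>> play_rows --motion '[[[0,0,0,0,0,0],[0,0,0,0,0,0],[0,0,0,0,0,0],[0,0,0,0,0,0],[0,0,0,0,0,0],[0,0,0,0,0,0],[0,0,0,0,0,0]]]' --fingers 0.005

```text
time_s: 8.98
position: [0.3879, -0.1599, 0.0241]
tcp_rot: [[0.205, 0.979, 0.001], [0.979, -0.205, -0.001], [-0.001, 0.001, -1.0]]
force: [0.4, 0.1, 5.3]
opening: 0.275
grasp_force: 30.0
```

>>> play_rows --motion '[[[0,0,0,0,0,0],[0,0,-0.01,0,0,0],[0,0,-0.025,0,0,0],[0,0,-0.055,0,0,0],[0,0,-0.09,0,0,0],[0,0,-0.12,0,0,0],[0,0,-0.135,0,0,0],[0,0,-0.135,0,0,0]]]'

```text
time_s: 9.65
position: [0.3888, -0.1605, 0.1612]
tcp_rot: [[0.204, 0.979, 0.005], [0.979, -0.204, -0.004], [-0.003, 0.006, -1.0]]
force: [0.6, 0.1, -3.4]
opening: 0.275
grasp_force: 30.0
```

Run:
```python
from h import *
s=bot.read_state(); print(s["time_s"],s["position"],s["tcp_rot"].round(3),s["force"],s["opening"],s["grasp_force"])
cs={n:imaging.capture(n) for n in["scene","wrist"]}
a=cv2.resize(cs["scene"]["frame"][160:370,210:490],(400,300)); b=cv2.resize(cs["wrist"]["frame"],(400,300))
cv2.imwrite("pics/g1.png",np.hstack([a,b])[:,:,::-1])
```

```text
9.65 [ 0.38881616 -0.16050588  0.16117635] [[ 0.204  0.979  0.005]
 [ 0.979 -0.204 -0.004]
 [-0.003  0.006 -1.   ]] [ 0.60798271  0.11432957 -3.42386592] 0.27488134080608856 29.97577916365117
```

View pics/g1.png

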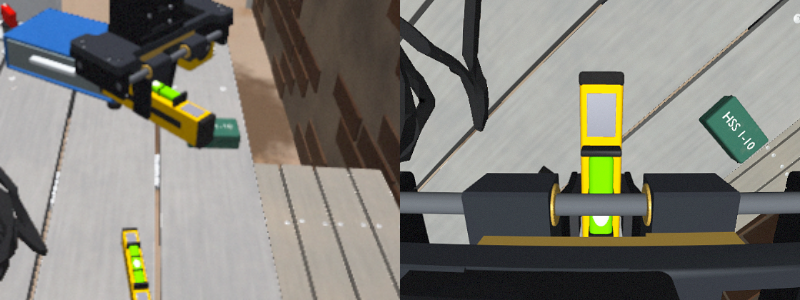

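The level is held at its middle and straight in the jaws; the crop shows it lifted clear. Now I carry it to the cabinet top.

>>> play_rows --motion '[[[0.025,0.012,0,0,0,-2],[0.06,0.03,0,0,0,-5],[0.095,0.047,0,0,0,-8],[0.13,0.064,0,0,0,-11],[0.165,0.081,0,0,0,-13],[0.2,0.099,0,0,0,-13],[0.235,0.116,0,0,0,-13],[0.26,0.128,0,0,0,-13]]]'

```text
time_s: 10.42
position: [0.5664, 0.0717, 0.1555]
tcp_rot: [[-0.023, 1.0, -0.004], [1.0, 0.023, 0.001], [0.001, -0.004, -1.0]]
force: [0.9, 0.2, -2.9]
opening: 0.275
grasp_force: 30.0
```

>>> play_rows --motion '[[[0.02,0.006,0,0,0,0],[0.03,0.008,0,0,0,0],[0.034,0.008,0,0,-1.7,0],[0.034,0.008,0,0,-1.7,0],[0.034,0.008,0,0,-1.7,0]]]'

```text
time_s: 10.83
position: [0.5714, 0.1029, 0.1566]
tcp_rot: [[-0.022, 1.0, -0.004], [0.999, 0.022, -0.03], [-0.029, -0.005, -1.0]]
force: [-0.1, -0.9, -3.1]
opening: 0.274
grasp_force: 30.0
```

Run:
```python
from h import *
s=bot.read_state(); print(s["time_s"],s["position"],s["tcp_rot"].round(3),s["force"],s["opening"],s["grasp_force"])
c=imaging.capture("wrist"); cv2.imwrite("pics/w3.png",c["frame"][:,:,::-1])
```

```text
10.8333 [0.57137333 0.10289045 0.15658108] [[-0.022  1.    -0.004]
 [ 0.999  0.022 -0.03 ]
 [-0.029 -0.005 -1.   ]] [-0.05664291 -0.86760768 -3.13596497] 0.27433224762354674 29.975675619207323
```

View pics/w3.png

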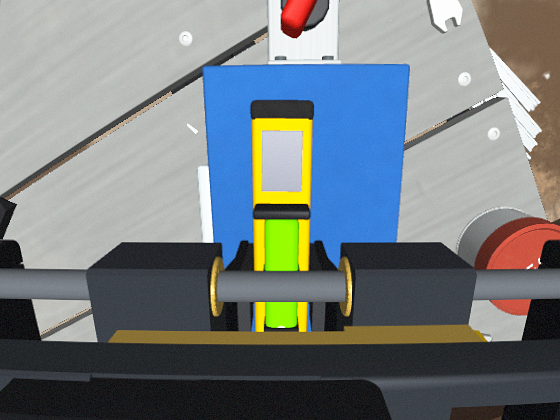

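Wrist view: the level is over the blue top, parallel to its edges, about 18 mm toward the front; the knob is at (297,15). I correct and lower.

>>> play_rows --motion '[[[-0.003,0.008,0.01,0,0,0],[-0.006,0.0175,0.02,0,0,0],[-0.006,0.0175,0.03,0,0,0],[-0.006,0.0175,0.038,0,0,0],[-0.006,0.0175,0.043,0,0,0],[-0.006,0.0175,0.046,0,0,0],[-0.006,0.0175,0.048,0,0,0],[-0.006,0.0175,0.048,0,0,0]]]'

```text
time_s: 11.55
position: [0.5905, 0.096, 0.1103]
tcp_rot: [[-0.021, 1.0, -0.0], [0.999, 0.021, -0.03], [-0.03, -0.001, -1.0]]
force: [0.0, -0.8, -2.7]
opening: 0.272
grasp_force: 30.0
```

>>> play_rows --motion '[[[0,0,0.001,0,0,0],[0,0,0.002,0,0,0],[0,0,0.002,0,0,0]]]'

```text
time_s: 11.8
position: [0.591, 0.096, 0.109]
tcp_rot: [[-0.021, 1.0, 0.001], [0.999, 0.021, -0.03], [-0.03, 0.001, -1.0]]
force: [-0.3, -0.0, -2.8]
opening: 0.273
grasp_force: 30.0
```

>>> play_rows --motion '[[[0,0,0.001,0,0,0],[0,0,0.002,0,0,0],[0,0,0.002,0,0,0]]]'

```text
time_s: 12.05
position: [0.5908, 0.0958, 0.1067]
tcp_rot: [[-0.021, 1.0, 0.001], [0.999, 0.021, -0.03], [-0.03, -0.0, -1.0]]
force: [-0.7, -0.4, -3.1]
opening: 0.272
grasp_force: 30.0
```

>>> play_rows --motion '[[[0,0,0.001,0,0,0],[0,0,0.001,0,0,0],[0,0,0.001,0,0,0]]]'

```text
time_s: 12.3
position: [0.5908, 0.0957, 0.1057]
tcp_rot: [[-0.021, 1.0, 0.0], [0.999, 0.021, -0.03], [-0.03, -0.0, -1.0]]
force: [-0.5, 0.4, -3.3]
opening: 0.273
grasp_force: 30.0
```

>>> play_rows --motion '[[[0,0,0.001,0,0,0],[0,0,0.001,0,0,0],[0,0,0.001,0,0,0]]]'

```text
time_s: 12.55
position: [0.591, 0.0957, 0.1048]
tcp_rot: [[-0.021, 1.0, 0.001], [0.999, 0.021, -0.03], [-0.03, 0.0, -1.0]]
force: [0.1, 1.0, -2.9]
opening: 0.273
grasp_force: 30.0
```

>>> play_rows --motion '[[[0,0,0.001,0,0,0],[0,0,0.001,0,0,0],[0,0,0.001,0,0,0]]]'

```text
time_s: 12.8
position: [0.591, 0.0957, 0.1045]
tcp_rot: [[-0.021, 1.0, 0.001], [0.999, 0.021, -0.03], [-0.03, 0.0, -1.0]]
force: [-2.3, 0.6, 4.1]
opening: 0.273
grasp_force: 30.0
```

>>> play_rows --motion '[[[0,0,0.001,0,0,0],[0,0,0.001,0,0,0],[0,0,0.001,0,0,0]]]'

```text
time_s: 13.05
position: [0.591, 0.0957, 0.1044]
tcp_rot: [[-0.021, 1.0, 0.001], [0.999, 0.021, -0.03], [-0.03, 0.001, -1.0]]
force: [-4.3, -0.2, 10.0]
opening: 0.275
grasp_force: 30.0
```

Contact is made, so I release and lift.

>>> play_rows --motion '[[[0,0,-0.001,0,0,0],[0,0,-0.001,0,0,0],[0,0,-0.001,0,0,0],[0,0,-0.001,0,0,0],[0,0,-0.001,0,0,0],[0,0,-0.001,0,0,0]]]' --fingers 0.06

```text
time_s: 13.55
position: [0.5909, 0.0957, 0.1035]
tcp_rot: [[-0.021, 1.0, 0.0], [0.999, 0.021, -0.03], [-0.03, -0.0, -1.0]]
force: [-0.2, -0.4, 0.2]
opening: 0.635
grasp_force: 0.0
```

>>> play_rows --motion '[[[0,0,-0.01,0,0,0],[0,0,-0.03,0,0,0],[0,0,-0.06,0,0,0],[0,0,-0.09,0,1.7,0],[0,0,-0.12,0,1.7,0],[0,0,-0.13,0,1.7,0],[0,0,-0.13,0,1.7,0],[0,0,-0.13,0,1.7,0]]]'

```text
time_s: 14.22
position: [0.5905, 0.0996, 0.2338]
tcp_rot: [[-0.021, 1.0, 0.0], [1.0, 0.021, -0.0], [-0.0, 0.0, -1.0]]
force: [-0.8, -0.0, -1.5]
opening: 0.69
grasp_force: 0.0
```

Run:
```python
from h import *
s=bot.read_state(); print(s["time_s"],s["position"],s["tcp_rot"].round(3),s["force"],s["opening"],s["grasp_force"])
c=imaging.capture("wrist"); d=imaging.capture("scene")
cv2.imwrite("pics/w4.png",np.hstack([cv2.resize(c["frame"],(400,300)),cv2.resize(d["frame"][130:250,190:350],(400,300),interpolation=cv2.INTER_CUBIC)])[:,:,::-1])
f=c["frame"].astype(int); m=((f[:,:,0]>110)&(f[:,:,1]<80)&(f[:,:,2]<80)).astype(np.uint8); m[:, :200]=0; m[:,400:]=0; m[200:]=0
y,x=np.nonzero(m); print(len(x),x.mean(),y.mean(),cv2.minAreaRect(np.c_[x,y].astype(np.float32)),onz(c,(x.mean(),y.mean()),.085))
```

```text
14.2167 [0.590529   0.09960945 0.23383484] [[-0.021  1.     0.   ]
 [ 1.     0.021 -0.   ]
 [-0.     0.    -1.   ]] [-0.75324388 -0.00567868 -1.5322546 ] 0.6896450570265694 0.0
896 273.68861607142856 26.505580357142858 ((275.10003662109375, 25.800006866455078), (20.57182502746582, 63.05711364746094), 26.56505012512207) [0.58291227 0.24323263 0.085     ]
```

View pics/w4.png

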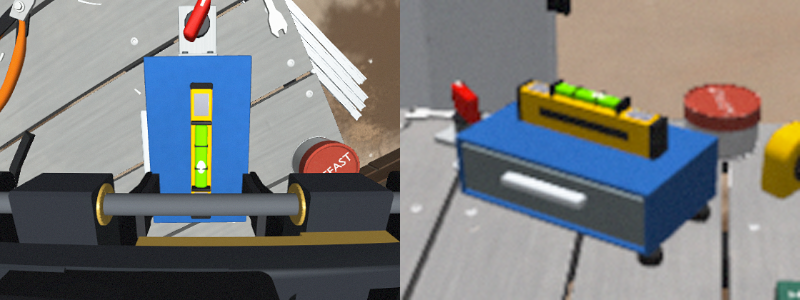

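Level lies on the top, let go of; its bubble sits at the left tile (200,167), toward the higher -y end. The knob wing (197,20) leans up to the right, so it is counter-clockwise. I get a better knob view.

>>> play_rows --motion '[[[0.025,-0.003,0,0,0,0],[0.05,-0.006,0,0,0,0],[0.06,-0.006,0,0,0,0],[0.06,-0.006,0,0,0,0]]]' --fingers 0.045

```text
time_s: 14.65
position: [0.5822, 0.1613, 0.2318]
tcp_rot: [[-0.024, 1.0, -0.004], [1.0, 0.024, 0.0], [0.0, -0.004, -1.0]]
force: [-0.1, -0.6, -0.4]
opening: 0.537
grasp_force: 0.0
```

```bash
cat > knob.py <<'E'
from h import *
def knob(cols=(150,420),rows=(0,235)):
    c=imaging.capture("wrist"); f=c["frame"].astype(int); m=((f[:,:,0]>100)&(f[:,:,1]<80)&(f[:,:,2]<80)).astype(np.uint8)
    w=np.zeros_like(m); w[rows[0]:rows[1],cols[0]:cols[1]]=1; m*=w
    k,l,st,ce=cv2.connectedComponentsWithStats(m); i=1+st[1:,4].argmax(); m=(l==i).astype(np.float32)
    x0=onz(c,ce[i],.085); out=[]
    def cost(v):
        a=v[2]; R=np.array([[np.cos(a),-np.sin(a),0],[np.sin(a),np.cos(a),0],[0,0,1]]); M=hullmask(c,boxpts(.014,.048,.028)@R.T+[v[0],v[1],.069])
        return 1-np.minimum(M,m).sum()/np.maximum(M,m).sum()
    for q in np.arange(-.2,1.6,.4):
        b=np.array([x0[0],x0[1],q]); out.append(minimize(cost,b,method="Nelder-Mead",options=dict(initial_simplex=np.vstack([b]+[b+np.eye(3)[j]*[.006,.006,.2][j] for j in range(3)]))))
    r=min(out,key=lambda r:r.fun); print("knob blob",st[i],"xy",r.x[:2].round(4),"wing deg",np.degrees(r.x[2]).round(1),r.fun); return c
E
python3 - <<'E'
from knob import *
s=bot.read_state(); print(s["time_s"],s["position"],s["opening"])
c=knob(); 
f=c["frame"]; print(f.shape)
E
```

```text
14.65 [0.58224652 0.16132903 0.23180094] 0.5367353623247855
knob blob [267  75  37  56 871] xy [0.584 0.245] wing deg 63.2 0.2092917561531067
(420, 560, 3)
```

>>> play_rows --motion '[[[0.02,0.001,0,0,0,6],[0.05,0.002,0,0,0,12],[0.075,0.003,0.02,0,0,18],[0.0855,0.003,0.05,0,0,24],[0.0855,0.003,0.08,0,0,28],[0.0855,0.003,0.09,0,0,28],[0.0855,0.003,0.09,0,0,28],[0.0855,0.003,0.09,0,0,28]]]'

```text
time_s: 15.37
position: [0.5851, 0.2438, 0.1434]
tcp_rot: [[0.45, 0.893, -0.001], [0.893, -0.45, -0.001], [-0.001, -0.001, -1.0]]
force: [0.1, -0.7, 0.0]
opening: 0.518
grasp_force: 0.0
```

Run:
```python
from h import *
s=bot.read_state(); print(s["time_s"],s["position"],s["tcp_rot"].round(3),s["opening"])
c=imaging.capture("wrist");d=imaging.capture("side")
cv2.imwrite("pics/w5.png",np.hstack([cv2.resize(c["frame"],(400,300)),cv2.resize(d["frame"][150:270,280:440],(400,300),interpolation=cv2.INTER_CUBIC)])[:,:,::-1])
```

```text
15.3667 [0.58510137 0.24383963 0.14340363] [[ 0.45   0.893 -0.001]
 [ 0.893 -0.45  -0.001]
 [-0.001 -0.001 -1.   ]] 0.5176191015424662
```

View pics/w5.png

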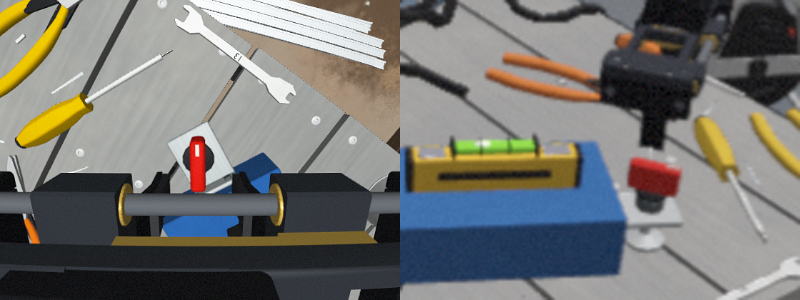

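The jaws straddle the red wing (left tile (198,165)), aligned with it. I go down and grip.

>>> play_rows --motion '[[[0,0,0.02,0,0,0],[0,0,0.035,0,0,0],[0,0,0.044,0,0,0],[0,0,0.048,0,0,0],[0,0,0.048,0,0,0],[0,0,0.048,0,0,0]]]'

```text
time_s: 15.97
position: [0.5855, 0.245, 0.0967]
tcp_rot: [[0.451, 0.893, 0.002], [0.893, -0.451, 0.0], [0.001, 0.001, -1.0]]
force: [-0.1, -0.2, 1.7]
opening: 0.522
grasp_force: 0.0
```

>>> play_rows --motion '[[[0,0,0,0,0,0],[0,0,0,0,0,0],[0,0,0,0,0,0],[0,0,0,0,0,0],[0,0,0,0,0,0],[0,0,0,0,0,0]]]' --fingers 0.005

```text
time_s: 16.47
position: [0.583, 0.2459, 0.0959]
tcp_rot: [[0.451, 0.892, -0.004], [0.892, -0.451, 0.002], [-0.0, -0.004, -1.0]]
force: [-1.8, 1.7, 5.3]
opening: 0.16
grasp_force: 30.0
```

>>> play_rows --motion '[[[0,-0.002,0,0,0,7],[0,-0.002,0,0,0,14],[0,-0.002,0,0,0,21],[0,-0.002,0,0,0,28],[0,-0.002,0,0,0,35],[0,-0.002,0,0,0,42],[0,-0.002,0,0,0,49],[0,-0.002,0,0,0,55]]]'

```text
time_s: 17.13
position: [0.5833, 0.2445, 0.1011]
tcp_rot: [[0.99, 0.14, 0.002], [0.14, -0.99, -0.003], [0.001, 0.003, -1.0]]
force: [-9.0, -6.9, 31.5]
opening: 0.161
grasp_force: 30.1
```

>>> play_rows --motion '[[[0,0,0,0,0,3],[0,0,0,0,0,6],[0,0,0,0,0,6],[0,0,0,0,0,6],[0,0,0,0,0,6],[0,0,0,0,0,6]]]'

```text
time_s: 17.63
position: [0.5833, 0.2443, 0.1017]
tcp_rot: [[0.999, 0.041, 0.002], [0.041, -0.999, -0.003], [0.002, 0.003, -1.0]]
force: [-9.5, -7.9, 30.4]
opening: 0.153
grasp_force: 29.9
```

>>> play_rows --motion '[[[0,0,0,0,0,0],[0,0,0,0,0,0],[0,0,0,0,0,0],[0,0,0,0,0,0],[0,0,0,0,0,0],[0,0,0,0,0,0]]]'

```text
time_s: 18.13
position: [0.5833, 0.2443, 0.1017]
tcp_rot: [[0.999, 0.041, 0.002], [0.041, -0.999, -0.003], [0.002, 0.003, -1.0]]
force: [-7.9, -7.1, 31.0]
opening: 0.161
grasp_force: 29.9
```

```bash
cat > bub.py <<'E'
from h import *
def bub(n="scene"):
    c=imaging.capture(n)
    T=np.array([.591,.0957,.0])  # level centre
    a=np.radians(1.2); yd=np.array([-np.sin(a),np.cos(a),0])
    g=cv2.resize(c["frame"],None,fx=8,fy=8,interpolation=cv2.INTER_CUBIC).astype(int)
    line=[]
    for s in np.arange(-.04,.0401,.001):
        u=(proj(c,T+yd*s+[0,0,.083+.043])+.5)*8-.5; p=g[int(u[1])-6:int(u[1])+7,int(u[0])-1:int(u[0])+2].reshape(-1,3).mean(0); line.append((round(s*1000),*p.round().astype(int)))
    print(n," ".join(f"{l[0]}:{l[1]}/{l[2]}/{l[3]}" for l in line))
    return c
E
python3 - <<'E'
from bub import *
s=bot.read_state(); print(s["time_s"],s["position"],s["tcp_rot"].round(3),s["opening"],s["moment"])
c=bub(); d=bub("side")
def cr(c): 
    u,v=proj(c,[.591,.0957,.126]).round().astype(int); return cv2.resize(c["frame"][v-30:v+30,u-40:u+40],(400,300),interpolation=cv2.INTER_CUBIC)
cv2.imwrite("pics/b1.png",np.hstack([cr(c),cr(d)])[:,:,::-1])
E
```

```text
18.1333 [0.58332538 0.24428385 0.10173431] [[ 0.999  0.041  0.002]
 [ 0.041 -0.999 -0.003]
 [ 0.002  0.003 -1.   ]] 0.16106910846016007 [-1.26892333  1.57707326  0.25780837]
scene -40:32/42/28 -39:44/66/28 -38:58/98/22 -37:78/140/14 -36:87/161/10 -35:103/193/4 -34:116/219/1 -33:124/232/0 -32:128/239/0 -31:133/244/0 -30:134/246/0 -29:132/244/0 -28:132/244/0 -27:132/244/0 -26:132/244/0 -25:133/246/0 -24:135/247/0 -23:134/245/0 -22:135/246/0 -21:136/246/0 -20:137/247/0 -19:135/248/0 -18:127/238/0 -17:117/224/0 -16:105/204/0 -15:93/183/3 -14:93/176/12 -13:105/186/29 -12:128/206/54 -11:148/223/76 -10:158/233/83 -9:178/244/109 -8:191/247/130 -7:201/247/150 -6:211/249/170 -5:221/250/190 -4:219/248/187 -3:224/248/198 -2:227/248/202 -1:227/248/200 0:219/248/183 1:212/247/168 2:190/244/120 3:171/245/73 4:160/246/41 5:141/246/3 6:132/246/0 7:129/243/0 8:123/236/0 9:112/220/0 10:102/201/1 11:94/184/2 12:93/181/1 13:94/183/0 14:104/201/0 15:116/221/0 16:127/237/0 17:132/244/0 18:130/244/0 19:129/243/0 20:130/243/0 21:132/245/0 22:134/245/0 23:135/246/0 24:134/245/0 25:134/245/0 26:135/246/0 27:13
[... 639 characters left out ...]
5 -9:202/228/179 -8:206/229/186 -7:213/231/196 -6:220/234/205 -5:223/236/210 -4:225/238/212 -3:223/238/210 -2:218/238/202 -1:217/238/201 0:206/236/183 1:187/231/149 2:172/227/122 3:160/224/95 4:156/223/87 5:150/222/78 6:148/220/77 7:136/203/73 8:120/182/67 9:112/170/64 10:121/182/68 11:142/210/78 12:149/220/80 13:149/221/78 14:150/222/77 15:150/222/77 16:151/222/77 17:151/223/78 18:151/222/78 19:151/223/80 20:152/223/81 21:152/223/82 22:152/222/82 23:152/223/83 24:152/223/82 25:152/223/81 26:152/223/81 27:151/221/80 28:150/222/80 29:147/218/79 30:125/190/67 31:104/163/55 32:77/117/46 33:64/88/48 34:66/69/61 35:83/78/73 36:116/108/94 37:141/131/112 38:164/154/130 39:171/163/144 40:160/158/152
```

Bubble measures about −2 to −3 mm and may still be settling. The tool is pressing on the knob, so I relieve that, wait and re-measure.

>>> play_rows --motion '[[[-0.001,0.001,-0.002,0,0,0],[-0.001,0.001,-0.0045,0,0,0],[-0.001,0.001,-0.0045,0,0,0],[-0.001,0.001,-0.0045,0,0,0],[-0.001,0.001,-0.0045,0,0,0],[-0.001,0.001,-0.0045,0,0,0],[-0.001,0.001,-0.0045,0,0,0],[-0.001,0.001,-0.0045,0,0,0]]]'

```text
time_s: 18.9
position: [0.5832, 0.2441, 0.1021]
tcp_rot: [[0.999, 0.04, 0.003], [0.04, -0.999, -0.001], [0.003, 0.001, -1.0]]
force: [-2.0, -5.5, 11.2]
opening: 0.157
grasp_force: 29.9
```

```bash
cat > bub.py <<'E'
from h import *
from scipy.ndimage import gaussian_filter1d
def bub(n="scene"):
    c=imaging.capture(n); T=np.array([.591,.0957,.0]); a=np.radians(1.2); yd=np.array([-np.sin(a),np.cos(a),0])
    g=cv2.resize(c["frame"],None,fx=8,fy=8,interpolation=cv2.INTER_CUBIC).astype(float)
    S=np.arange(-.03,.0301,.0005); L=[]
    for s in S:
        u=(proj(c,T+yd*s+[0,0,.126])+.5)*8-.5; L.append(g[int(u[1])-6:int(u[1])+7,int(u[0])-1:int(u[0])+2].reshape(-1,3).mean(0))
    L=np.array(L); G=gaussian_filter1d(L[:,1],1.5); B=L[:,2]/L[:,1]
    i=np.nonzero((G[1:-1]<G[:-2])&(G[1:-1]<G[2:]))[0]+1; i=sorted(sorted(i,key=lambda k:G[k])[:2]); w=np.clip(B-B[:15].mean()-.1,0,None)
    b=np.nonzero(B>(B.max()+np.median(B[:30]))/2)[0]; print(n,"lines mm",S[i]*1e3,"bubble",S[b[0]]*1e3,S[b[-1]]*1e3,"offset",round((S[b].mean()-S[i].mean())*1e3,2),"cg",round(((w*S).sum()/w.sum()-S[i].mean())*1e3,2)); return c
E
python3 - <<'E'
from bub import *
s=bot.read_state(); print(s["time_s"],s["position"],s["tcp_rot"].round(3),s["force"],s["moment"])
bub(); bub("side")
E
```

```text
18.9 [0.58319135 0.2441098  0.10206751] [[ 0.999  0.04   0.003]
 [ 0.04  -0.999 -0.001]
 [ 0.003  0.001 -1.   ]] [-2.01141645 -5.49157233 11.17552486] [-0.7709049   0.2741995   0.11457846]
scene lines mm [-14.   12.5] bubble -9.49999999999998 2.50000000000003 offset -2.75 cg -2.9
side lines mm [-16.   9.] bubble -11.499999999999982 2.0000000000000293 offset -1.25 cg -0.99
```

>>> play_rows --motion '[[[0,0.0005,-0.001,0,0,3],[0,0.0005,-0.0015,0,0,6],[0,0.0005,-0.0015,0,0,6],[0,0.0005,-0.0015,0,0,6],[0,0.0005,-0.0015,0,0,6],[0,0.0005,-0.0015,0,0,6],[0,0.0005,-0.0015,0,0,6],[0,0.0005,-0.0015,0,0,6]]]'

```text
time_s: 19.67
position: [0.5832, 0.2439, 0.1028]
tcp_rot: [[0.998, -0.066, 0.002], [-0.066, -0.998, -0.001], [0.002, 0.001, -1.0]]
force: [-1.7, -2.9, 7.3]
opening: 0.159
grasp_force: 29.9
```

>>> play_rows --motion '[[[0,0,0,0,0,0],[0,0,0,0,0,0],[0,0,0,0,0,0],[0,0,0,0,0,0],[0,0,0,0,0,0],[0,0,0,0,0,0],[0,0,0,0,0,0],[0,0,0,0,0,0]]]'

```text
time_s: 20.33
position: [0.5832, 0.2439, 0.1028]
tcp_rot: [[0.998, -0.066, 0.002], [-0.066, -0.998, -0.001], [0.002, 0.001, -1.0]]
force: [-0.7, -3.2, 6.8]
opening: 0.152
grasp_force: 29.9
```

Run:
```python
from bub import *
s=bot.read_state(); print(s["time_s"],s["position"],s["tcp_rot"].round(3),s["force"],s["moment"])
c=bub(); d=bub("side")
```

```text
20.3333 [0.58316828 0.24387409 0.10282302] [[ 0.998 -0.066  0.002]
 [-0.066 -0.998 -0.001]
 [ 0.002  0.001 -1.   ]] [-0.71122423 -3.24328125  6.75432727] [-0.53064353  0.08757113 -0.00193381]
scene lines mm [-14.5  12. ] bubble -7.99999999999998 3.500000000000031 offset -1.0 cg -1.08
side lines mm [-17.   9.] bubble -10.499999999999982 3.00000000000003 offset 0.25 cg 0.36
```

Bubble is now within about 1 mm. I let go of the knob and rise.

>>> play_rows --motion '[[[0,0,0,0,0,0],[0,0,0,0,0,0],[0,0,0,0,0,0],[0,0,0,0,0,0],[0,0,-0.01,0,0,0],[0,0,-0.04,0,0,0],[0,0,-0.07,0,0,0],[0,0,-0.09,0,0,0]]]' --fingers 0.032

```text
time_s: 21.1
position: [0.5829, 0.2447, 0.1946]
tcp_rot: [[0.998, -0.066, 0.003], [-0.066, -0.998, 0.001], [0.003, -0.001, -1.0]]
force: [0.3, 0.2, -0.4]
opening: 0.367
grasp_force: 0.0
```

>>> play_rows --motion '[[[0,0,0,0,0,-7],[0,0,0,0,0,-14],[0,0,0,0,0,-21],[0,0,0,0,0,-28],[0,0,0,0,0,-35],[0,0,0,0,0,-42],[0,0,0,0,0,-49],[0,0,0,0,0,-56]]]' --fingers 0

```text
time_s: 21.77
position: [0.5819, 0.2445, 0.1923]
tcp_rot: [[0.608, 0.794, 0.0], [0.794, -0.608, 0.0], [0.0, 0.0, -1.0]]
force: [1.3, 0.6, -0.4]
opening: 0.005
grasp_force: 0.0
```

>>> play_rows --motion '[[[0,0,0,0,0,-7],[0,0,0,0,0,-14],[0,0,0,0,0,-21],[0,0,0,0,0,-28],[0,0,0,0,0,-35],[0,0,0,0,0,-39],[0,0,0,0,0,-39],[0,0,0,0,0,-39]]]'

```text
time_s: 22.43
position: [0.582, 0.2444, 0.1921]
tcp_rot: [[-0.019, 1.0, 0.0], [1.0, 0.019, 0.0], [0.0, 0.0, -1.0]]
force: [0.5, -0.2, -0.1]
opening: 0.005
grasp_force: 0.0
```

Run:
```python
from bub import *
s=bot.read_state(); print(s["time_s"],s["position"],s["tcp_rot"].round(3),s["force"],s["opening"])
c=bub(); d=bub("side")
for n in("scene","side"):
  for o in("press_plus","press_minus"):
    for r in finder.recognise(n,o)[:2]: print(n,o,r["confidence"],np.round(r["at"],3))
def cr(c): 
    u,v=proj(c,[.591,.0957,.126]).round().astype(int); return cv2.resize(c["frame"][v-42:v+42,u-56:u+56],(400,300),interpolation=cv2.INTER_CUBIC)
cv2.imwrite("pics/b2.png",np.hstack([cr(c),cr(d)])[:,:,::-1])
```

```text
22.4333 [0.58197728 0.24444045 0.19206875] [[-0.019  1.     0.   ]
 [ 1.     0.019  0.   ]
 [ 0.     0.    -1.   ]] [ 0.5482516  -0.21562861 -0.14228886] 0.004816906852782352
scene lines mm [-14.5  12. ] bubble -7.99999999999998 3.500000000000031 offset -1.0 cg -1.09
side lines mm [-17.   9.] bubble -9.49999999999998 3.500000000000031 offset 1.0 cg 0.99
scene press_plus 0.78 [0.58  0.078 0.11 ]
scene press_plus 0.63 [ 0.254 -0.233  0.026]
scene press_minus 0.94 [0.579 0.075 0.109]
scene press_minus 0.68 [ 0.252 -0.232  0.029]
side press_plus 0.85 [ 0.285 -0.215  0.023]
side press_plus 0.67 [0.601 0.092 0.11 ]
side press_minus 0.7 [0.604 0.092 0.115]
side press_minus 0.39 [ 0.563 -0.172  0.025]
```

View pics/b2.png

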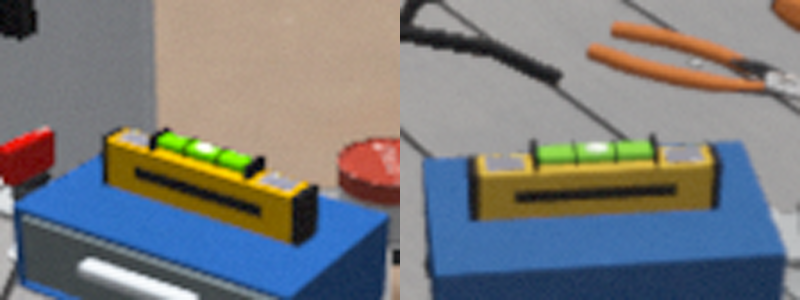

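The picture shows the bubble centred between the lines in both views, at (205,147) left and (596,148) right, with the level parallel to the cabinet. Now I press the +y pad.

>>> play_rows --motion '[[[-0.03,0.002,0,0,0,0],[-0.065,0.004,0,0,0,0],[-0.0935,0.006,0.01,0,0,0],[-0.0935,0.006,0.025,0,0,0],[-0.0935,0.006,0.038,0,0,0],[-0.0935,0.006,0.047,0,0,0],[-0.0935,0.006,0.047,0,0,0],[-0.0935,0.006,0.047,0,0,0]]]'

```text
time_s: 23.4
position: [0.5897, 0.1512, 0.1443]
tcp_rot: [[-0.021, 1.0, -0.001], [1.0, 0.021, -0.0], [-0.0, -0.001, -1.0]]
force: [0.5, -0.6, 0.0]
opening: 0.004
grasp_force: 0.0
```

>>> play_rows --motion '[[[0,0,0.002,0,0,0],[0,0,0.004,0,0,0],[0,0,0.005,0,0,0],[0,0,0.005,0,0,0]]]'

```text
time_s: 23.73
position: [0.59, 0.1512, 0.1399]
tcp_rot: [[-0.022, 1.0, 0.0], [1.0, 0.022, -0.0], [-0.0, 0.0, -1.0]]
force: [-0.0, 1.0, -0.1]
opening: 0.0
grasp_force: 0.0
```

>>> play_rows --motion '[[[0,0,0.001,0,0,0],[0,0,0.0015,0,0,0],[0,0,0.0015,0,0,0]]]'

```text
time_s: 23.98
position: [0.5899, 0.151, 0.1382]
tcp_rot: [[-0.021, 1.0, -0.0], [1.0, 0.021, -0.0], [-0.0, -0.0, -1.0]]
force: [1.0, 0.2, -0.3]
opening: 0.002
grasp_force: 0.0
```

>>> play_rows --motion '[[[0,0,0.0005,0,0,0],[0,0,0.001,0,0,0],[0,0,0.001,0,0,0]]]'

```text
time_s: 24.23
position: [0.5899, 0.1509, 0.1371]
tcp_rot: [[-0.021, 1.0, -0.0], [1.0, 0.021, -0.0], [-0.0, -0.0, -1.0]]
force: [0.3, 0.2, 0.4]
opening: 0.004
grasp_force: 0.0
```

>>> play_rows --motion '[[[0,0,0.0005,0,0,0],[0,0,0.001,0,0,0],[0,0,0.001,0,0,0]]]'

```text
time_s: 24.48
position: [0.59, 0.151, 0.1368]
tcp_rot: [[-0.021, 1.0, 0.0], [1.0, 0.021, -0.0], [-0.0, 0.0, -1.0]]
force: [-1.2, 0.4, 3.7]
opening: 0.008
grasp_force: 2.0
```

>>> play_rows --motion '[[[0,0,0.0005,0,0,0],[0,0,0.0005,0,0,0],[0,0,0.0005,0,0,0]]]'

```text
time_s: 24.73
position: [0.5901, 0.151, 0.1367]
tcp_rot: [[-0.021, 1.0, 0.001], [1.0, 0.021, -0.0], [-0.0, 0.001, -1.0]]
force: [-1.8, -0.1, 6.6]
opening: 0.007
grasp_force: 3.4
```

>>> play_rows --motion '[[[0,0,0.0004,0,0,0],[0,0,0.0007,0,0,0],[0,0,0.0007,0,0,0],[0,0,0.0007,0,0,0],[0,0,0.0007,0,0,0],[0,0,0.0007,0,0,0],[0,0,0.0007,0,0,0],[0,0,0.0007,0,0,0]]]'

```text
time_s: 25.4
position: [0.5901, 0.151, 0.1367]
tcp_rot: [[-0.021, 1.0, 0.001], [1.0, 0.021, -0.0], [-0.0, 0.001, -1.0]]
force: [-3.2, -0.4, 9.7]
opening: 0.006
grasp_force: 5.1
```

>>> play_rows --motion '[[[0,0,0,0,0,0],[0,0,0,0,0,0],[0,0,0,0,0,0],[0,0,0,0,0,0],[0,0,0,0,0,0],[0,0,0,0,0,0],[0,0,0,0,0,0],[0,0,0,0,0,0]]]'

```text
time_s: 26.07
position: [0.5901, 0.151, 0.1367]
tcp_rot: [[-0.021, 1.0, 0.001], [1.0, 0.021, -0.0], [-0.0, 0.001, -1.0]]
force: [-3.1, -0.1, 10.2]
opening: 0.004
grasp_force: 5.1
```

Run:
```python
from bub import *
s=bot.read_state(); print(s["time_s"],s["position"],s["force"],s["opening"])
c=bub(); d=bub("side"); s=bot.read_state(); print(s["force"])
def cr(c): 
    u,v=proj(c,[.591,.0957,.126]).round().astype(int); return cv2.resize(c["frame"][v-42:v+42,u-56:u+56],(400,300),interpolation=cv2.INTER_CUBIC)
cv2.imwrite("pics/b3.png",np.hstack([cr(c),cr(d)])[:,:,::-1])
```

```text
26.0667 [0.59009491 0.15098147 0.13670047] [-3.07733051 -0.10020536 10.16291581] 0.0038684613917031436
scene lines mm [-14.  12.] bubble -7.99999999999998 3.500000000000031 offset -1.25 cg -1.33
side lines mm [-16.5   9. ] bubble -10.499999999999982 3.500000000000031 offset 0.25 cg 0.37
[-2.83949948 -0.87007309 10.13446991]
```

The push is a steady 10 N, the bubble is centred and the drawer is shut, so I hand in.

```bash
python3 -c "
from rig import bot
print(bot.hand_in())"
```

```text
the job is handed in; nothing more can be done
None
```

I handed the job in at about 26 s with the drawer shut, the level on the middle of the cabinet top and the knob let go of. The bubble was within about 1.3 mm of centre and the arm was still pressing the level's +y pad with about 10 N; the hand-in returned no verdict.

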